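# Lock the keyhole carrier plate into its dock

## Task

Draw the keyhole carrier plate out from under the low riser shelf, drop it flat over the two screw heads of the dock with its nose towards the hood, and slide it under the hood until it is fully home and the spring catch has popped up behind it. The hood leaves no room for fingers and the riser covers the tail rib, so change your grip from the nose rib to the tail rib on the way. Leave the other things on the bench where they are.

Things in the scene. Friction and masses are not known exactly. Their poses are not given: they have to be found in the camera images.
- plate: The carrier plate, loose: bare aluminium, 140 (x) x 100 (y) x 5 mm, about 0.3 kg. Origin at the centre of its underside; +x towards its nose, z up. Two upright ribs and two keyholes, see the points. It starts flat on the bench (z = 0), tail rib under the riser's roof, nose sticking out of the mouth, yaw within 0.1 rad of the riser's.
- nose_rib (a point): On the plate, middle of the top of its nose rib: 24 mm long, 10 mm thick, running lengthwise (plate x +42 to +66, y -5 to +5); top 35 mm above the plate's underside.
- tail_rib (a point): On the plate, middle of the top of its tail rib: 44 mm wide, 10 mm thick, running crosswise (plate x -57 to -47, y -22 to +22); top 35 mm above the plate's underside.
- keyholes (a point): On the plate's underside, midway between the round openings of its two keyholes. These are at plate x = +14, y = +30 and -30, 26 mm wide; from each a slot 12 mm wide runs towards the tail and ends at plate x = -19.
- dock: The dock, fixed: grey slab 182 x 130 x 12 mm (x -98 to +84, y -65 to +65; its top, the pad, at z = 12 mm) with two screws, a spring catch and a hood at its +x end. Origin on the bench under the plate's centre when home; +x is the locking direction. Home: plate origin at x = 0, y = 0, z = 12, same yaw; the slot ends stop it at about x = +1 mm.
- screws (a point): On the dock, midway between its two shoulder screws, level with their tops. They stand at dock x = -14, y = +30 and -30: neck 8 mm thick, head 18 mm wide from z = 20 to 25 mm. The plate goes down over the heads with its origin at dock x = -28 (4 mm play all round), same yaw as the dock, and is then slid 28 mm along +x.
- hood (a point): On the dock, middle of the front edge of the hood roof's underside. The hood is a bridge over dock x +46 to +84 on two legs (inner faces y = -59 and +59), roof from z = 58 to 64 mm. The nose rib passes under it, fingers do not.
- catch (a joint): The spring catch of the dock: steel tongue 13.5 x 30 mm, at dock x -85 to -71.5, y -15 to +15, standing 6 mm above the pad. Value 0 = up, 0.006 = pressed flush with the pad (m; about 1 N). The plate lowered over the heads holds it down; when the plate has gone beyond about x = -1.5 mm the catch pops up behind its tail edge and locks it.
- riser: The low riser shelf, fixed: dark steel, 120 x 164 x 51 mm (x -75 to +45, y -82 to +82). Origin on the bench; open mouth at its +x edge (x = +45 mm), roof underside at z = 46 mm, side legs with inner faces at y = -78 and +78, no floor. The plate comes out along +x.
- sample_jar: Bystander: small white jar with a black lid, 36 x 36 x 40 mm, standing on the bench; origin under its centre.
- grease_pot: Bystander: low white pot with a lid, 52 x 52 x 34 mm; origin under its centre.
- tape_roll: Bystander: roll of tape lying flat, 94 x 94 x 19 mm; origin under its centre.
- driver_red: Bystander: small screwdriver lying on the bench, 13 x 151 x 13 mm; origin under its centre.
Things that resemble listed ones, but are neither listed nor needed, are in the scene too. There is more than one size of the plate; the job needs the larger.

How it is judged:
By the outcome, as a careful person would: the job done as asked, in the order asked, and still so for the second after the job is handed in, with the robot touching nothing.
It also fails if it takes over 72 s, if anything falls off the work surface, if the arm or the gripper's body presses on something with over 40 N, if the wrist force passes 120 N, or if a joint passes its speed limit or range.

## Robot

A 7-joint arm with a two-finger parallel gripper is mounted at the origin on a cart in front of the work surface, level with it; the furniture and walls round the work are solid. World frame = base frame: x ahead of the robot, y to its left, z up, the work surface at z = 0. Lengths are in m, angles in rad, forces in N, time in s.
With the tool pointing down it reaches from about 0.4 to 0.9 m from the base axis. Payload 5.6 kg.
Tool frame: the origin (TCP) lies midway between the tips of the shut fingers; the grasp point (between the pads) lies 19 mm behind it; z points along the fingers, y is the line along which they close (so a half turn about z gives the same grasp; the last joint's range is limited). The gripper opens to 92 mm and grips with 3 to 60 N. Pads are 20 mm wide; open, the fingers measure 128 mm over their backs; the gripper's body (75 mm by 189 mm) begins 69 mm behind the grasp point.
Start: joints at [1.172, 0.468, -0.012, 1.603, 0.006, 1.071, -0.056], TCP at [0.226, -0.609, 0.215] pointing down, gripper open.
Joint ranges: [-2.53, 2.53], [-0.31, 2.02], [-1.57, 1.55], [0.28, 2.44], [-1.29, 4.43], [0.15, 1.84], [-2.92, 2.92]. Speed limits (rad/s): [2.57, 2.57, 3.14, 3.14, 3.14, 3.14, 3.14].

## Interface

Orientations are given as a 3x3 rotation matrix whose columns are the frame's x, y, z axes.
In Python, from station import env, effector, solver, viewer, workorder, search_frame, tip_of gives the robot as it stands. Calls block until the motion is done:
- env.reach(position, orientation): joint-space move of the TCP to a pose.
- env.movel(position, frame=None, rate=0.15): straight line of the TCP; frame=None keeps the orientation; rate is the mean speed in m/s.
- env.goto_joints(angles): joint-space move.
- effector.release() and effector.grasp(squeeze=None): open the fingers fully, or close them until they stop; squeeze is the grip in N (None keeps the last).
- env.pause(seconds).
- solver.inverse_kinematics(position, orientation): joint angles nearest the present ones, or None.
- env.sense(): the state.
- viewer.read_camera(name): name is "scene" or "side" or "wrist"; returns (picture, depth): 400x640x3 uint8, red, green, blue; 400x640 float32, m along the optical axis (not along the pixel's ray), 0 where there is no reading.
- viewer.camera_info(name): a dict with "intrinsics" (3x3 intrinsics, pixels), "eye" and "rotation" of the camera in the world; the wrist camera has in their place "T_tool_cam" (4x4, takes a point from camera to tool coordinates, whose origin is the TCP and whose axes are the flange's). Camera axes: x right, y up, looking along -z (the intrinsics and any distortion apply to the point x, -y, -z); pixel columns grow to the right and rows downward; lengths in m; the calibration is good to about 2 mm. A picture is of the moment at which its call begins: read the wrist's pose just before it. camera_info takes no time and is no camera call.
A pose or a line that the arm cannot do raises env.PlanningError and nothing moves.
- workorder.finish_job(): hands the job in; it is judged then, once.
Trained networks look in the newest picture that a camera, given by its name, has taken for a name from the list of things; names that differ only in an ending like _2 or _b are one class to them, and where a whole thing is asked for, a point or a joint stands for the part that bears it (a point fixed in the world has none). Each returns a list of dicts, best first, with "score" (0 to 1); they miss things now and then, are a little off and sometimes report something else, mostly with a low value. They report only what shows in the picture. A call takes as long as a camera call. They do not tell look-alikes from the thing itself.
- search_frame(camera, name): "at" ([x, y, z] in m, in world coordinates, good to about 4 mm: the middle of the surface that is visible of it).
- tip_of(camera, name): "at" ([x, y, z] in m, in world coordinates, good to about 4 mm: a listed point, or the origin of a listed thing).
The state is a dict: "t": time; "joint_positions": joint angles; "joint_velocities": joint speeds; "tau": joint torques, N m; "ee_pos": TCP position; "tcp_rot": TCP orientation; "wrist_force": force on the tool from outside, world axes, zero at the start; "moment": the same for the moment, N m; "gripper_width": finger opening in m; "grasp_force": force on a finger pad.
Only numpy, scipy, OpenCV 4.12 (cv2) and the standard library are available. Lean on these libraries where they do the work, as an engineer would, in place of code of your own. Each camera call takes 0.05 s, during which the arm holds its last target. There are 200 camera calls.

## Working session

There is one attempt and no reset: what is moved stays moved. The work goes in short steps, each a Python script; the robot and the scene stay as the last script left them, time stands still between calls to the robot, and variables do not carry over. Pictures are saved under pics/ and viewed, at most 10 in all, crops included, and the job is handed in when it is done.

```bash
mkdir -p pics; ls; cat > h.py <<'E'
import numpy as np, cv2
from station import env, effector, solver, viewer, workorder, search_frame, tip_of
def snap(name,fn=None):
    s=env.sense(); p,d=viewer.read_camera(name)
    if fn: cv2.imwrite('pics/'+fn,p[:,:,::-1])
    return s,p,d
def campose(name,s=None):
    i=viewer.camera_info(name); K=np.array(i['intrinsics'])
    if name=='wrist':
        T=np.eye(4);T[:3,:3]=s['tcp_rot'];T[:3,3]=s['ee_pos'];T=T@np.array(i['T_tool_cam'])
        return K,T[:3,3],T[:3,:3],i
    return K,np.array(i['eye']),np.array(i['rotation']),i
def proj(P,c):
    K,e,R,i=c; q=(np.atleast_2d(P)-e)@R; q=np.c_[q[:,0],-q[:,1],-q[:,2]]; u=q@K.T; return u[:,:2]/u[:,2:]
def cloud(d,c):
    K,e,R,i=c; v,u=np.mgrid[:d.shape[0],:d.shape[1]]
    x=(u-K[0,2])/K[0,0]*d; y=(v-K[1,2])/K[1,1]*d
    W=np.stack([x,-y,-d],-1)@R.T+e; W[d<=0]=np.nan; return W
def down(yaw): # tool y axis (closing) at world angle yaw+90
    c,s=np.cos(yaw),np.sin(yaw); return np.array([[c,s,0],[s,-c,0],[0,0,-1.]])
E
python3 - <<'E'
from h import *
for n in ['scene','side','wrist']:
    s,p,d=snap(n,n+'0.png'); print(n,{k:np.round(v,3).tolist() if not isinstance(v,str) else v for k,v in viewer.camera_info(n).items()})
    for o in ['plate','nose_rib','tail_rib','dock','screws','hood','catch','riser','sample_jar','grease_pot','tape_roll','driver_red']:
        print(o,[(np.round(r['at'],3).tolist(),round(r['score'],2)) for r in tip_of(n,o)][:4])
print(s)
a=cv2.imread('pics/scene0.png');b=cv2.imread('pics/side0.png')
E
```

```text
pics
scene {'intrinsics': [[478.833, 0.0, 320.553], [0.0, 478.833, 194.823], [0.0, 0.0, 1.0]], 'eye': [0.04, 0.753, 0.842], 'rotation': [[-0.889, 0.248, -0.384], [-0.457, -0.484, 0.746], [-0.0, 0.839, 0.544]]}
plate [([0.491, -0.436, 0.002], 0.73), ([0.479, -0.703, 0.002], 0.65)]
nose_rib [([0.498, -0.38, 0.034], 0.79), ([0.513, -0.714, 0.024], 0.74), ([0.732, -0.283, 0.002], 0.51)]
tail_rib [([0.447, -0.7, 0.022], 0.74), ([0.487, -0.483, 0.033], 0.67)]
dock [([0.577, -0.125, -0.0], 0.58), ([0.496, -0.381, 0.038], 0.24)]
screws [([0.561, -0.123, 0.022], 0.66), ([0.498, -0.381, 0.035], 0.4)]
hood [([0.623, -0.123, 0.06], 0.82), ([0.579, -0.123, 0.003], 0.52)]Traceback (most recent call last):
  File "<stdin>", line 5, in <module>
ValueError: it knows: dock, driver_red, grease_pot, hood, keyholes, nose_rib, plate, riser, sample_jar, screws, tail_rib, tape_roll
```

```bash
python3 - <<'E'
from h import *
for n in ['scene','side','wrist']:
    s,p,d=snap(n,n+'0.png')
    if n!='scene': print(n,{k:np.round(v,3).tolist() if not isinstance(v,str) else v for k,v in viewer.camera_info(n).items()})
    np.savez(n+'0.npz',d=d)
    for o in ['plate','nose_rib','tail_rib','keyholes','dock','screws','hood','riser','sample_jar','grease_pot','tape_roll','driver_red']:
        print(o,[(np.round(r['at'],3).tolist(),round(r['score'],2),np.round(proj(r['at'],campose(n,s))[0]).tolist()) for r in tip_of(n,o)][:4])
print(s['t'],s['wrist_force'],s['gripper_width'])
E
```

```text
plate [([0.494, -0.438, 0.001], 0.88, [365.0, 200.0]), ([0.48, -0.703, -0.0], 0.68, [398.0, 165.0])]
nose_rib [([0.499, -0.379, 0.034], 0.59, [357.0, 200.0]), ([0.516, -0.712, 0.023], 0.53, [389.0, 156.0])]
tail_rib [([0.448, -0.699, 0.024], 0.8, [406.0, 161.0]), ([0.488, -0.485, 0.03], 0.79, [373.0, 186.0])]
keyholes [([0.493, -0.418, 0.001], 0.88, [363.0, 203.0]), ([0.457, 0.022, 0.003], 0.74, [306.0, 297.0]), ([0.49, -0.705, -0.001], 0.71, [395.0, 164.0])]
dock [([0.58, -0.122, 0.004], 0.62, [292.0, 248.0])]
screws [([0.562, -0.126, 0.024], 0.82, [298.0, 243.0])]
hood [([0.625, -0.121, 0.059], 0.64, [277.0, 227.0]), ([0.487, -0.486, 0.029], 0.54, [373.0, 186.0])]
riser [([0.489, -0.511, -0.003], 0.91, [375.0, 191.0])]
sample_jar [([0.458, 0.022, 0.0], 0.55, [306.0, 297.0])]
grease_pot [([0.733, -0.28, -0.0], 0.83, [275.0, 206.0])]
tape_roll [([0.771, -0.123, 0.0], 0.43, [235.0, 230.0])]
driver_red [([0.489, -0.485, 0.034], 0.64, [373.0, 185.0]), ([0.411, 0.147, 0.004], 0.5, [297.0, 340.0]), ([0.578, -0.127, 0.001], 0.29, [293.0, 248.0])]
side {'intrinsics': [[403.823, 0.0, 322.49]
[... 883 characters left out ...]
, 264.0]), ([0.456, 0.02, -0.001], 0.41, [255.0, 169.0])]
sample_jar [([0.454, 0.024, -0.004], 0.48, [254.0, 169.0])]
grease_pot [([0.727, -0.282, -0.0], 0.5, [363.0, 199.0])]
tape_roll [([0.766, -0.123, -0.0], 0.55, [348.0, 163.0])]
driver_red [([0.415, 0.149, -0.002], 0.49, [230.0, 149.0])]
wrist {'intrinsics': [[344.054, 0.0, 312.098], [0.0, 344.054, 203.23], [0.0, 0.0, 1.0]], 'T_tool_cam': [[0.0, 0.966, 0.26, 0.074], [1.0, -0.0, -0.0, 0.001], [-0.0, 0.26, -0.966, -0.17], [0.0, 0.0, 0.0, 1.0]]}
plate []
nose_rib []
tail_rib []
keyholes []
dock []
screws []
hood []
riser []
sample_jar []
grease_pot []
tape_roll []
driver_red []
1.65 [-0.01345526  0.1373338   0.43555746] 0.09202562908838423
```

View pics/scene0.png

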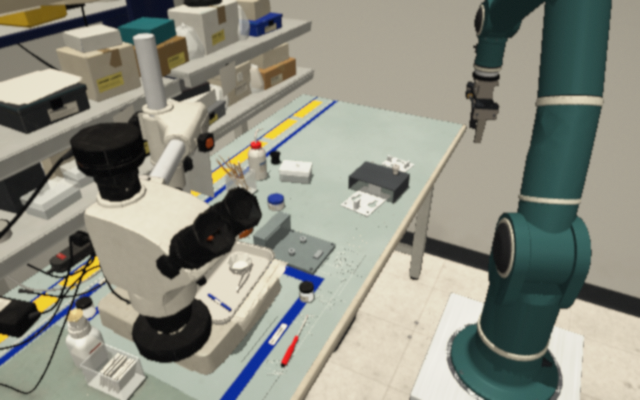

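View pics/side0.png

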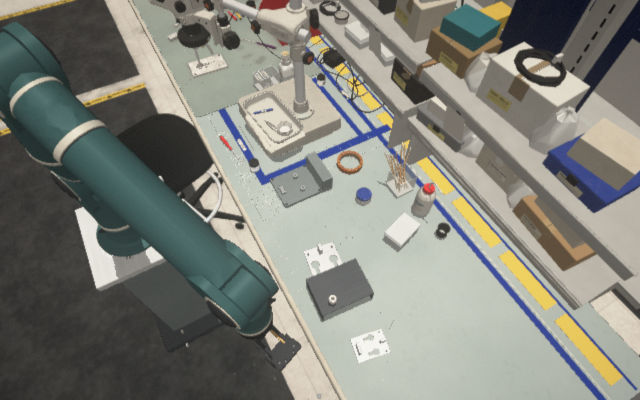

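In the side view the large plate sticks out of the riser at about (323,256). The small loose look-alike is at (370,346), and the net also gave false "plate" hits on the jar. By the description I want the one under the riser, since the tail rib is covered and the rib is at z≈35 mm rather than 24. The riser roof also has a small white thing on it at (332,299). Next is a close crop and the depth geometry.

```bash
cat > m.py <<'E'
from h import *
def rect(P):
    (c,wh,a)=cv2.minAreaRect(P[:,:2].astype(np.float32)*1000); return np.round(c,1).tolist(),np.round(wh,1).tolist(),round(a,2)
def box(W,lo,hi):
    Q=W.reshape(-1,3); return Q[np.all((Q>lo)&(Q<hi),1)]
E
python3 - <<'E'
from m import *
for n in ['side','scene']:
    W=cloud(np.load(n+'0.npz')['d'],campose(n))
    print(n,'bench',np.nanmedian(box(W,[.55,-.45,-.02],[.65,-.3,.02])[:,2]))
    for k,lo,hi in [('roof',[.35,-.62,.044],[.62,-.44,.058]),('onroof',[.35,-.62,.062],[.62,-.44,.15]),('plate',[.4,-.47,.003],[.6,-.33,.008]),('nrib',[.45,-.42,.031],[.55,-.34,.045]),('pad',[.45,-.22,.009],[.7,-.03,.016]),('hoodtop',[.58,-.22,.06],[.7,-.03,.07]),('tall',[.3,-.35,.1],[.8,.05,.6])]:
        P=box(W,lo,hi); print(k,len(P),rect(P) if len(P)>5 else '',np.round([P.min(0),P.max(0),np.median(P,0)],3).tolist() if len(P) else '')
a=cv2.imread('pics/side0.png')[225:375,270:430]; cv2.imwrite('pics/crop.png',cv2.resize(a,None,fx=5,fy=4 and 4,interpolation=cv2.INTER_CUBIC)[:600,:800])
E
```

```text
side bench -1.7320979925905533e-06
roof 2159 ([485.6, -527.1], [120.8, 165.4], 84.78) [[0.399, -0.594, 0.044], [0.572, -0.46, 0.058], [0.485, -0.528, 0.051]]
onroof 64 ([441.0, -559.2], [22.3, 22.3], 59.59) [[0.431, -0.57, 0.062], [0.453, -0.547, 0.085], [0.442, -0.56, 0.08]]
plate 639 ([499.6, -399.7], [138.3, 199.1], 89.48) [[0.401, -0.47, 0.003], [0.599, -0.331, 0.008], [0.492, -0.401, 0.005]]
nrib 21 ([500.7, -381.6], [25.1, 9.5], 80.33) [[0.495, -0.395, 0.031], [0.506, -0.37, 0.04], [0.502, -0.383, 0.034]]
pad 1104 ([567.4, -123.6], [133.6, 178.9], 88.02) [[0.477, -0.192, 0.009], [0.655, -0.055, 0.016], [0.552, -0.126, 0.012]]
hoodtop 314 ([640.7, -123.6], [133.7, 38.9], 89.07) [[0.62, -0.19, 0.06], [0.661, -0.057, 0.069], [0.641, -0.128, 0.064]]
tall 159 ([622.5, 29.7], [174.5, 39.2], 0.56) [[0.535, 0.01, 0.1], [0.71, 0.05, 0.467], [0.682, 0.039, 0.448]]
scene bench 0.0014291710966997107
roof 1002 ([485.3, -526.7], [126.8, 166.8], 85.22) [[0.399, -0.596, 0.044], [0.573, -0.459, 0.058], [0.482, -0.519, 0.052]]
onroof 51 ([441.6, -553.9], [24.9, 21.3], 89.0) [[0.431, -0.566, 0.062], [0.452, -0.541, 0.084], [0.441, -0.552, 0.079]]
plate 605 ([500.9, -400.6], [139.8, 197.2], 89.46) [[0.402, -0.47, 0.003], [0.6, -0.33, 0.008], [0.493, -0.404, 0.005]]
nrib 21 ([499.7, -379.2], [10.7, 22.8], 2.78) [[0.495, -0.391, 0.031], [0.506, -0.368, 0.04], [0.5, -0.378, 0.035]]
pad 1681 ([568.0, -121.1], [135.5, 181.5], 88.85) [[0.477, -0.189, 0.009], [0.659, -0.052, 0.016], [0.555, -0.121, 0.013]]
hoodtop 433 ([640.7, -123.6], [135.0, 40.5], 89.52) [[0.62, -0.191, 0.06], [0.661, -0.056, 0.07], [0.64, -0.117, 0.065]]
tall 152 ([591.2, 26.4], [40.7, 118.0], 88.38) [[0.533, 0.006, 0.1], [0.65, 0.048, 0.107], [0.586, 0.016, 0.103]]
```

View pics/crop.png

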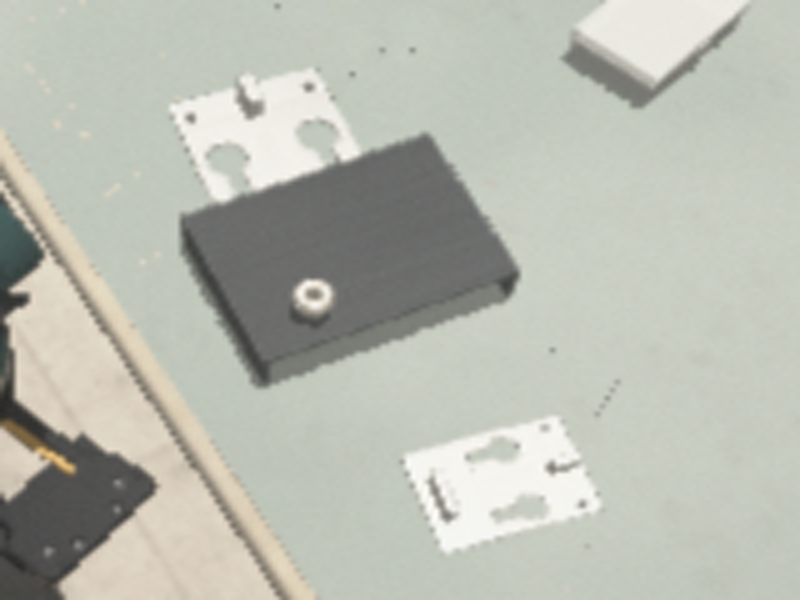

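The crop confirms it: nose rib at (250,95) and keyholes at (228,160) and (318,135) on the plate leaving the riser. The smaller plate at (500,485) lies free, and a ring sits on the roof at (313,297). I'll check IK for the wrist-turn choices, then go and look from above.

```bash
python3 - <<'E'
from m import *
s=env.sense(); print(np.round(s['tcp_rot'],2).tolist())
for p,y in [((.499,-.381,.012),1.48),((.499,-.381,.012),-1.66),((.492,-.355,.012),-.09),((.492,-.355,.012),3.05),((.499,-.122,.025),-1.57),((.499,-.122,.025),1.57),((.499,-.122,.15),-1.57),((.499,-.122,.15),1.57)]:
    q=solver.inverse_kinematics(p,down(y)); print(p,y,None if q is None else np.round(q,2))
E
```

```text
[[0.94, 0.35, -0.0], [0.35, -0.94, -0.0], [-0.0, 0.0, -1.0]]
(0.499, -0.381, 0.012) 1.48 [ 0.78  0.71 -0.25  1.76  0.25  0.71  0.31]
(0.499, -0.381, 0.012) -1.66 [ 0.37  0.7   0.31  1.79 -0.31  0.7  -2.38]
(0.492, -0.355, 0.012) -0.09 [ 0.58  0.66 -0.01  1.83  0.01  0.65 -1.1 ]
(0.492, -0.355, 0.012) 3.05 [ 0.97  0.74 -0.55  1.8   0.54  0.75  1.62]
(0.499, -0.122, 0.025) -1.57 [ 0.04  0.53  0.17  2.06 -0.16  0.56 -2.82]
(0.499, -0.122, 0.025) 1.57 [ 0.55  0.59 -0.47  2.03  0.44  0.62 -0.21]
(0.499, -0.122, 0.15) -1.57 [-0.79  0.71  1.35  2.04 -0.81  1.08 -2.18]
(0.499, -0.122, 0.15) 1.57 [ 0.62  0.38 -0.54  1.96  0.25  0.86 -0.05]
```

```bash
python3 - <<'E'
from m import *
env.reach([.499,-.381,.20],down(1.48))
s,p,d=snap('wrist','w1.png'); c=campose('wrist',s); W=cloud(d,c); np.savez('w1.npz',W=W)
print(s['t'],s['ee_pos'],np.round(s['joint_positions'],2))
for o in ['plate','nose_rib','tail_rib','keyholes','riser']:
    print(o,[(np.round(r['at'],4).tolist(),round(r['score'],2)) for r in tip_of('wrist',o)][:2])
for k,lo,hi in [('nrib',[.46,-.42,.031],[.54,-.34,.042]),('plate',[.43,-.46,.0035],[.57,-.33,.0075]),('roof',[.35,-.62,.047],[.62,-.44,.055])]:
    P=box(W,lo,hi); print(k,len(P),rect(P) if len(P)>5 else '',np.median(P,0) if len(P) else '')
E
```

```text
3.6333 [ 0.49761159 -0.38309055  0.19994571] [ 0.85  0.47 -0.33  1.66  0.17  1.04  0.37]
plate [([0.4906, -0.4332, 0.0016], 0.89)]
nose_rib [([0.5008, -0.3862, 0.0343], 0.66), ([0.4929, -0.4344, 0.0017], 0.54)]
tail_rib [([0.4863, -0.4894, 0.0412], 0.91)]
keyholes [([0.4915, -0.425, 0.0018], 0.79)]
riser [([0.4889, -0.5104, 0.0014], 0.82)]
nrib 233 ([502.1, -382.6], [23.3, 9.9], 82.26) [ 0.50219091 -0.38200416  0.03494036]
plate 5884 ([496.6, -417.2], [101.7, 100.1], 80.72) [ 0.49352072 -0.40541603  0.00523471]
roof 9353 ([486.6, -527.9], [122.0, 164.1], 84.88) [ 0.49050721 -0.49993145  0.05117319]
```

View pics/w1.png

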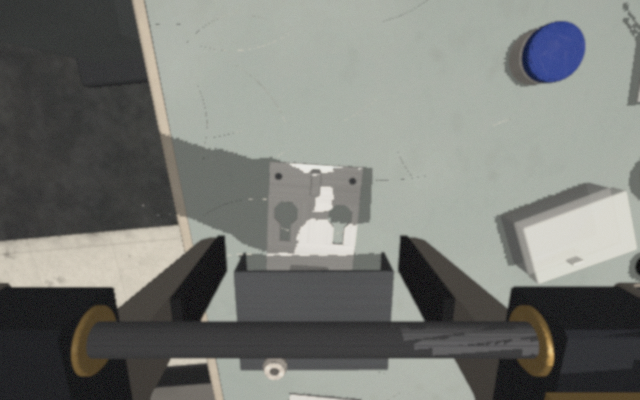

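The wrist view shows the nose rib at (316,183), the keyholes at (286,212) and (340,214), and the riser mouth below with the fingers clear of it. Rib top measures 35 mm and plate yaw about 81.5°. Now I'll grip the nose rib, draw the plate out and re-look.

```bash
python3 - <<'E'
from m import *
y=np.radians(81.7); n=np.array([.5018,-.382,0])
env.reach(n+[0,0,.10],down(y)); env.movel(n+[0,0,.012],down(y),rate=.1)
s=env.sense(); print(s['t'],s['ee_pos'],s['wrist_force'])
effector.grasp(40); s=env.sense(); print(s['gripper_width'],s['grasp_force'],s['wrist_force'])
r=np.radians(84.9); e=n+.13*np.array([np.cos(r),np.sin(r),0])
env.movel(e+[0,0,.0125],rate=.08); s=env.sense(); print(s['t'],s['ee_pos'],s['gripper_width'],s['wrist_force'])
effector.release(); env.movel(s['ee_pos']+[0,0,.09],rate=.15)
# look down at tail rib
env.reach(e-.106*np.array([np.cos(y),np.sin(y),0])+[0,-.0,.20],down(y+np.pi/2)); env.pause(.2)
s,p,d=snap('wrist','w2.png'); W=cloud(d,campose('wrist',s)); np.savez('w2.npz',W=W)
print(s['t'],s['ee_pos'],np.round(s['joint_positions'],2))
for o in ['plate','nose_rib','tail_rib','keyholes']:
    print(o,[(np.round(q['at'],4).tolist(),round(q['score'],2)) for q in tip_of('wrist',o)][:2])
for k,lo,hi in [('nrib',[.46,-.29,.031],[.56,-.21,.042]),('trib',[.44,-.40,.031],[.56,-.32,.042]),('plate',[.43,-.42,.0035],[.60,-.21,.0075])]:
    P=box(W,lo,hi); print(k,len(P),rect(P) if len(P)>5 else '',np.median(P,0) if len(P) else '')
E
```

```text
5.45 [ 0.50234441 -0.38225092  0.01264584] [ 0.20244023  0.01937969 -0.20599136]
0.00944115091203453 39.99401092529297 [-0.81802384 -0.1697523  -0.16731043]
8.4333 [ 0.51324917 -0.25312064  0.01246605] 0.010069149970366346 [ 0.01871532 -0.15337337 -3.02021179]
12.075 [ 0.49813934 -0.35691058  0.19971237] [ 1.07  0.52 -0.68  1.68  0.37  1.07  1.7 ]
plate [([0.5055, -0.3074, 0.0036], 0.89), ([0.4827, -0.7087, -0.0013], 0.69)]
nose_rib [([0.5137, -0.2556, 0.0331], 0.85), ([0.5066, -0.2909, 0.0008], 0.24)]
tail_rib [([0.4983, -0.3617, 0.0403], 0.59)]
keyholes [([0.4893, -0.7098, -0.0025], 0.77), ([0.5022, -0.2973, 0.0039], 0.61)]
nrib 247 ([513.9, -253.8], [24.3, 9.9], 81.35) [ 0.51352256 -0.25430639  0.03492057]
trib 429 ([498.4, -357.9], [9.1, 43.9], 81.55) [ 0.49759814 -0.35788665  0.03505745]
plate 9491 ([506.4, -306.8], [140.3, 99.4], 81.65) [ 0.50276441 -0.31033868  0.00532184]
```

The plate is out and tracked exactly. A quick close look at the dock while the hand is empty.

```bash
python3 - <<'E'
from m import *
env.reach([.56,-.16,.26],down(1.57)); env.pause(.2)
s,p,d=snap('wrist','w3.png'); W=cloud(d,campose('wrist',s)); np.savez('w3.npz',W=W)
print(s['t'],s['ee_pos'],np.round(s['joint_positions'],2))
for o in ['dock','screws','hood']:
    print(o,[(np.round(q['at'],4).tolist(),round(q['score'],2)) for q in tip_of('wrist',o)][:2])
for k,lo,hi in [('heads',[.53,-.19,.0225],[.60,-.06,.028]),('headL',[.53,-.125,.0225],[.60,-.06,.028]),('headR',[.53,-.19,.0225],[.60,-.125,.028]),('catch',[.46,-.16,.0155],[.53,-.09,.022]),('pad',[.45,-.22,.010],[.7,-.03,.0145]),('hood',[.58,-.22,.061],[.7,-.03,.068])]:
    P=box(W,lo,hi); print(k,len(P),rect(P) if len(P)>5 else '',np.median(P,0) if len(P) else '')
E
```

```text
13.9667 [ 0.55977888 -0.16061939  0.25972239] [ 0.59  0.36 -0.46  1.7   0.17  1.13  0.07]
dock [([0.5782, -0.1186, -0.0009], 0.9)]
screws [([0.5609, -0.1208, 0.0235], 0.6)]
hood [([0.6191, -0.1186, 0.0564], 0.92)]
heads 365 ([563.8, -122.1], [75.9, 17.2], 88.6) [ 0.56395257 -0.09964174  0.02525663]
headL 192 ([564.5, -92.0], [16.7, 16.7], 44.63) [ 0.56395765 -0.09194011  0.02520689]
headR 173 ([562.9, -151.7], [16.8, 16.7], 45.82) [ 0.56282025 -0.15163526  0.02536567]
catch 297 ([499.5, -121.1], [29.4, 13.6], 88.21) [ 0.49986442 -0.12047895  0.01813751]
pad 12936 ([556.1, -122.0], [129.9, 152.4], 88.8) [ 0.55563115 -0.11757705  0.01221362]
hood 4478 ([642.6, -123.4], [129.4, 38.5], 89.0) [ 0.64221621 -0.11908211  0.06427893]
```

View pics/w3.png

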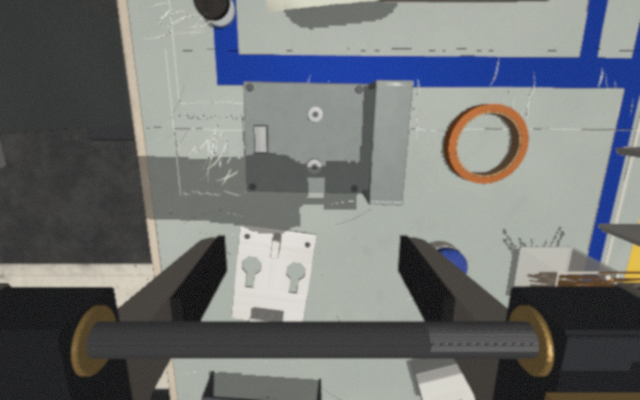

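Dock: heads at (315,114) and (314,165), catch at (260,138), hood on the right at (390,142). The net gives origin (0.5777,-0.1223) and yaw -1.25°. Next I'll take the tail rib, lift, hover and check how the plate hangs.

```bash
cat >> m.py <<'E'
O=np.array([.5777,-.1223,0]); A=np.radians(-1.25); ex=np.array([np.cos(A),np.sin(A),0]); DR=down(A+np.pi/2)
def tcp(px,pz): return O+ex*(px-.052)+[0,0,pz+.012]
E
python3 - <<'E'
from m import *
y=np.radians(81.6)+np.pi/2; t=np.array([.4982,-.3578,0])
env.reach(t+[0,0,.10],down(y)); env.movel(t+[0,0,.012],down(y),rate=.1)
effector.grasp(60); s=env.sense(); print(s['t'],s['ee_pos'],s['gripper_width'],s['grasp_force'],s['wrist_force'])
env.movel(t+[0,0,.11],rate=.12)
env.reach(tcp(-.0285,.10),DR); env.pause(.3)
s,p,d=snap('wrist','w4.png'); W=cloud(d,campose('wrist',s))
print(s['t'],s['ee_pos'],tcp(-.0285,.10),s['gripper_width'],s['wrist_force'],np.round(s['joint_positions'],2))
L=[]
for k,lo,hi in [('nrib',[.58,-.16,.125],[.65,-.09,.145]),('trib',[.46,-.16,.13],[.52,-.09,.14]),('plate',[.46,-.18,.098],[.65,-.06,.112])]:
    P=box(W,lo,hi); print(k,len(P),rect(P) if len(P)>5 else '',np.median(P,0) if len(P) else '')
cf=np.linalg.lstsq(np.c_[P-P.mean(0)][:,:2],P[:,2]-P[:,2].mean(),rcond=None)[0]; print('slope',cf,P.mean(0))
E
```

```text
17.8083 [ 0.49821083 -0.35785975  0.01199707] 0.009651451712711753 59.99985873699188 [-0.44614155 -0.07300361  0.29916042]
20.55 [ 0.49720369 -0.12091805  0.11193991] [ 0.49721916 -0.1205439   0.112     ] 0.009420385747812435 [ 0.06634343 -0.42681306 -3.31385643] [ 0.45  0.41 -0.34  2.    0.19  0.76 -0.02]
nrib 1477 ([603.6, -122.9], [10.5, 25.2], 88.61) [ 0.60145116 -0.12118353  0.13428673]
trib 2316 ([497.1, -119.7], [37.4, 36.8], 47.77) [ 0.49807351 -0.11271456  0.13500787]
plate 27306 ([550.2, -120.5], [96.9, 140.5], 88.74) [ 0.55957535 -0.10513763  0.1050662 ]
slope [-0.00137255 -0.00198112] [ 0.55728089 -0.10759127  0.10507901]
```

View pics/w4.png

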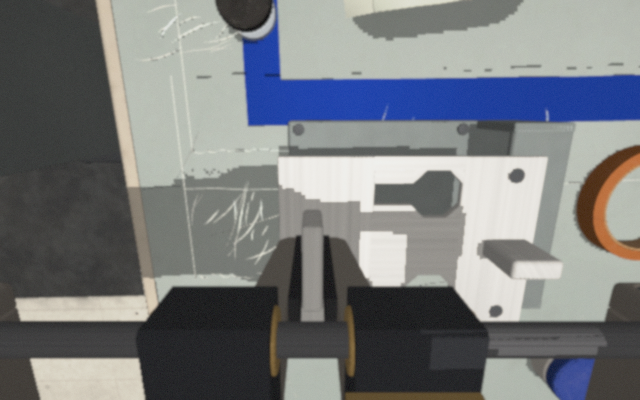

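The plate hangs flat (slope about 0.1°) with yaw -1.3° and its centre within 1 mm of plan. The keyhole shows at (435,193) and the nose rib at (520,257), with clearance to the hood. Lower in steps.

```bash
python3 - <<'E'
from m import *
def st(l): s=env.sense(); print(l,round(s['t'],2),np.round((s['ee_pos']-tcp(-.0285,.0))*1e3,2),np.round(s['wrist_force'],1),np.round(s['moment'],2),round(s['gripper_width'],4)); return s
env.movel(tcp(-.0285,.040),DR,rate=.08); st('hover')
for z in (.027,.022,.018,.015,.013,.012):
    env.movel(tcp(-.0285,z),DR,rate=.04); s=st(z)
    if s['wrist_force'][2]>12: break
snap('side','s5.png'); s,p,d=snap('wrist'); W=cloud(d,campose('wrist',s))
P=box(W,[.46,-.18,.010],[.615,-.06,.032]); P=P[(P[:,1]>-.115)]
print(np.histogram(P[:,2],bins=np.arange(.010,.032,.002)))
E
```

```text
hover 21.5 [3.800e-01 1.000e-02 4.029e+01] [ 0.4  0.5 -3. ] [-0.06  0.05  0.01] 0.0098
0.027 21.98 [-0.15  0.09 26.74] [ 0.3  0.2 -2.7] [-0.08  0.04  0.02] 0.0098
0.022 22.25 [-0.21  0.04 21.74] [ 0.2  0.  -3.1] [-0.05  0.03  0.  ] 0.0094
0.018 22.5 [-0.2   0.02 17.77] [-0.9 -0.3 -2.9] [ 0.01  0.11 -0.01] 0.0098
0.015 22.75 [-6.000e-02 -1.000e-02  1.487e+01] [ 1.   0.1 -2.5] [-0.06  0.07  0.05] 0.0092
0.013 23.0 [ 6.000e-02 -1.000e-02  1.296e+01] [ 0.4  0.  -2.1] [-0.06  0.    0.06] 0.0095
0.012 23.25 [ 7.000e-02 -1.000e-02  1.208e+01] [ 0.5  0.2 -0.3] [-0.03  0.    0.03] 0.0094
(array([ 2423,  4817,   886, 14045,  2366,    39,   112,   825,   180,
          89]), array([0.01 , 0.012, 0.014, 0.016, 0.018, 0.02 , 0.022, 0.024, 0.026,
       0.028, 0.03 ]))
```

Seated: the plate top is at 17 mm with the heads showing through at 25 mm. Slide home.

```bash
python3 - <<'E'
from m import *
def st(l): s=env.sense(); print(l,round(s['t'],2),np.round((s['ee_pos']-tcp(0,.012))@np.c_[ex,[-ex[1],ex[0],0],[0,0,1]]*1e3,2),np.round(s['wrist_force'],1),np.round(s['moment'],2),round(s['gripper_width'],4)); return s
for x in (-.022,-.016,-.010,-.005,-.002,-.001,0,.001,.002,.003):
    env.movel(tcp(x,.012),DR,rate=.03); s=st(x)
    if np.hypot(*s['wrist_force'][:2])>15: break
s,p,d=snap('wrist','w6.png'); W=cloud(d,campose('wrist',s))
P=box(W,[.485,-.14,.0155],[.5075,-.10,.0195]); print(len(P),rect(P) if len(P)>5 else '')
P=box(W,[.46,-.18,.0155],[.66,-.06,.0195]); print(rect(P))
E
```

```text
-0.022 23.72 [-2.161e+01 -1.000e-02  0.000e+00] [ 0.5 -0.4 -1.7] [-0.07 -0.05  0.  ] 0.0095
-0.016 24.07 [-1.593e+01  1.000e-02 -3.000e-02] [-1.9 -0.4 -0.4] [ 0.01  0.25 -0.  ] 0.0095
-0.01 24.42 [-9.72  0.02 -0.06] [-0.9  0.4  0.8] [-0.03  0.15 -0.01] 0.0096
-0.005 24.73 [-4.78  0.   -0.03] [-1.7  0.6  0.6] [-0.    0.35 -0.03] 0.0094
-0.002 24.98 [-1.71  0.01 -0.04] [-2.2  0.2  1.6] [-0.    0.43 -0.04] 0.0096
-0.001 25.23 [-1.38  0.04 -0.04] [-5.4  0.2  4.5] [ 0.02  0.81 -0.02] 0.0096
0 25.48 [ 0.01 -0.   -0.06] [-2.8  0.   2.1] [0.02 0.7  0.07] 0.0096
0.001 25.73 [ 0.   -0.01 -0.05] [-6.5 -0.4  5.1] [ 0.1   1.18 -0.  ] 0.0096
0.002 25.98 [ 0.02 -0.03 -0.05] [-8.7  0.1  7.8] [ 0.1   1.66 -0.03] 0.0093
0.003 26.23 [-0.04 -0.02 -0.08] [-12.2   1.3  10.6] [0.19 2.21 0.02] 0.0096
1085 ([499.0, -120.2], [30.1, 13.8], 87.73)
([567.4, -113.8], [109.8, 163.2], 88.87)
```

View pics/w6.png

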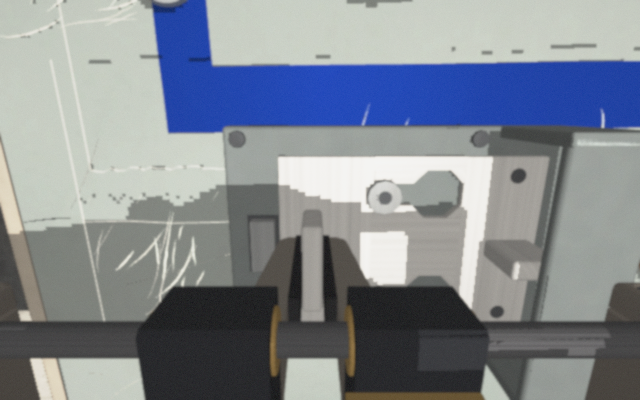

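The screw head at (385,195) is at the slot end, the stop is firm, and the catch at (262,243) stands at about 18 mm right behind the tail edge. Relax, let go, back off and verify.

```bash
python3 - <<'E'
from m import *
env.movel(tcp(.0005,.012),DR,rate=.03); effector.release(); env.pause(.2)
env.movel(tcp(.0,.13),DR,rate=.12); env.movel(tcp(.02,.22)+[0,-.04,0],DR,rate=.15); env.pause(.3)
s,p,d=snap('wrist','w7.png'); W=cloud(d,campose('wrist',s)); print(s['t'],s['wrist_force'])
P=box(W,[.485,-.15,.0155],[.5065,-.09,.0215]); print('catch',len(P),rect(P),np.median(P,0))
P=box(W,[.5085,-.18,.0155],[.66,-.06,.0195]); print('plate',rect(P),np.median(P,0))
P=box(W,[.50,-.16,.044],[.55,-.08,.05]); print('trib',len(P),rect(P),'expect',(O+ex*-.052)*1e3)
snap('side','s7.png')
E
```

```text
30.25 [-0.11779047  0.24076299 -0.26178932]
catch 343 ([499.4, -120.8], [29.6, 13.4], 87.87) [ 0.49964891 -0.12007394  0.01818707]
plate ([571.3, -115.6], [112.4, 124.7], 89.06) [ 0.56873912 -0.11920857  0.01726465]
trib 429 ([526.9, -121.2], [43.7, 9.5], 87.74) expect [ 525.71237459 -121.16562598    0.        ]
```

View pics/w7.png

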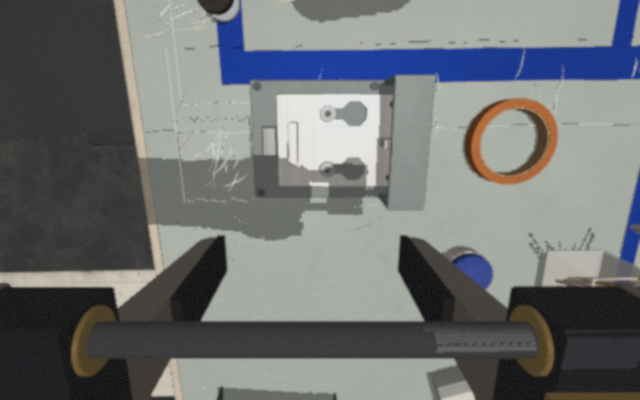

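The plate is flat and home: both heads are at the slot ends (327,113) and (327,168), the catch is up at 18 mm at (268,140), and the tail rib is at about +1 mm. Nothing is being touched.

```bash
python3 -c "
from h import *
print(workorder.finish_job())"
```

```text
the job is handed in; nothing more can be done
None
```

The larger carrier plate is fully home under the hood with the spring catch up behind it, after changing grip from the nose rib to the tail rib; nothing else was moved on purpose, and I handed the job in at about 30 s of the 72 s allowed.

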